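# Index the tube stage at its detent

### The arm

A 7-joint arm with a two-finger parallel gripper is mounted at the origin on a cart in front of the work surface, level with it; the furniture and walls round the work are solid. World frame = base frame: x ahead of the robot, y to its left, z up, the work surface at z = 0. Lengths are in m, angles in rad, forces in N, time in s.
With the tool pointing down it reaches from about 0.425 to 0.875 m from the base axis. Payload 4.7 kg.
Tool frame: the origin (TCP) lies between the finger pads, 19 mm behind the fingertips; this is the grasp point; z points along the fingers, y is the line along which they close (so a half turn about z gives the same grasp; the last joint's range is limited). The gripper opens to 87 mm and grips with 3 to 60 N. Pads are 19 mm wide; open, the fingers measure 117 mm over their backs; the gripper's body (75 mm by 190 mm) begins 51 mm behind the grasp point.
Start: joints at [-1.129, 0.321, -0.07, 1.45, 0.023, 1.371, -0.057], TCP at [0.27, 0.591, 0.241] pointing down, gripper open.
Joint ranges: [-2.86, 2.86], [-0.3, 2.09], [-1.38, 1.24], [0.06, 2.45], [-1.56, 4.7], [0.09, 2.05], [-2.69, 2.69]. Speed limits (rad/s): [2.57, 2.57, 3.14, 3.14, 3.14, 3.14, 3.14].

### API

Orientations are given as a rotation vector (axis times angle).
In Python, from bench import monitor, cams, workorder gives the robot as it stands.
- The arm moves only by the tool move_arm, never from a script. Its arguments are lists of equal length, an entry for each row: "slide": the shift along the tool's x, y, z in cm, a list of three; "roll": the turn about the tool's z in rad. In form: {"slide": [[dx, dy, dz], ...], "roll": [roll, ...]}. A call has 1 to 20 rows; each row is the pose to reach, as a shift and turn from the pose commanded when the call began, along the tool's axes at that moment; what a row does not reach only later rows make up. A row lasts 1/10 s, in which the tool goes at most 50 mm and 8.59 degrees, less where a joint would pass 70% of its speed; a pose out of reach is approached as far as the arm can. A call with a gripper value outside its range is refused whole. "gripper" is the finger opening in cm, from 0 to 8.7, set as the call begins (left out, the last holds). The fingers move at their own pace and stop on an object; "squeeze" is the grip in N (left out, the last holds). Time passes only in rows, so rows that repeat a pose let the fingers close. It gives the time, the measured TCP pose, the force, the opening and the grip force at its end, in the units of the state.
- monitor.get_state(): the state, without advancing time (a new reading comes with each control period).
- cams.get_image(name): name is "side" or "top"; returns the picture (480x640x3 uint8, red, green, blue); there is no depth.
- cams.get_calibration(name): a dict with "mtx" (3x3 intrinsics, pixels), "R" (3x3) and "t" (3): a world point X has camera coordinates R X + t. Camera axes: x right, y down, z forward; pixel columns grow to the right and rows downward; lengths in m; the calibration is good to about 2 mm. A picture is of the moment at which its call begins. get_calibration takes no time and is no camera call.
- workorder.close_job(): hands the job in; it is judged then, once.
The state is a dict: "time": time; "joint_positions": joint angles; "qd": joint speeds; "joint_torque": joint torques, N m; "position": TCP position; "tool_rot": TCP orientation; "ft_force": force on the tool from outside, world axes, zero at the start; "torque": the same for the moment, N m; "grip_width": opening from 0.0 (shut) to 1.0 (fully open); "grip_force": force on a finger pad.
Only numpy, scipy, OpenCV 4.12 (cv2) and the standard library are available. Lean on these libraries where they do the work, as an engineer would, in place of code of your own. Each camera call takes 0.05 s, during which the arm holds its last target. There are 200 camera calls.

### The job

Grip the black knob of the tube stage and draw the carriage fully home against the red end block, then slide it slowly away from there until you feel its spring ball click into the notch (the orange pin on the carriage sinks when it does), without running on to the black end block. The notch lies somewhere else along the rail each time, so feel for it. Finish with the carriage at rest in the notch and the fingers still gripping the knob, and do not disturb the beaker, the timer or the petri dish.

Things in the scene. Friction and masses are not known exactly. Their poses are not given: they have to be found in the camera images.
- stage: fixed stage: grey bed plate 100 x 330 x 8 mm with a rail, a red end block at +y and a black one at -y (80 x 14 mm, tops at 36 mm, inner faces at y = +-137.5 mm). Origin: centre of the bed's underside, on the table. x across the rail, pointing away from the robot (yaw within 0.3 rad); y along the rail towards the red home block; z up. White ticks 10 mm apart on the robot's side.
- carriage (a joint): travel of the dark carriage (80 x 110 mm, top at 34 mm) in m: 0 = home, against the red block, growing as it slides along the stage's -y; 0.165 = against the black block. Starts at 0.020 to 0.045. Drag about 1.5 to 2.5 N. One hidden notch, at a different value each time, 0.065 to 0.125; nothing else resists on the way from home to the black block.
- pin (a joint): how far the orange pin has sunk (m): 0 to 0.0006 on the flat rail (it stands 12 mm above the carriage), 0.0034 with the ball fully in the notch, 0.0017 when 1.5 mm off its centre. The notch pulls the carriage in from about 3 mm either side, if the fingers let it move; 8 to 12 N along the rail push it out. Pin 26 mm off the rail's centre line on the robot's side, 30 mm from the knob towards home.
- knob: black upright knob fixed on the carriage: cylinder 22 mm in diameter on a flange 30 mm wide and 4 mm high, from 34 to 71 mm above the table, on the rail's centre line. Origin: centre of its foot, 34 mm above the table. 47 mm from its axis towards home begins a blue block (60 x 34 mm) with two tubes up to 80 mm above the table. Open room on both sides across the rail.
- knob_grip (a point): point on the knob's axis at the height to grip it, 58 mm above the table. A tall fixed centrifuge with an open lid fills the right end of the table (world x over 0.25, y below -0.45): from the start pose move left along the front of the table before going forward
- beaker: clear beaker, 54 mm wide, 68 mm tall, standing behind the stage; leave alone. Origin: centre of its underside
- timer: white timer, 62 x 68 x 19 mm, lying in front of the stage; leave alone. Origin: centre of its underside
- petri_2: round petri dish with lid, 90 mm wide, 15 mm high, lying in front of the stage; leave alone. Origin: centre of its underside

How it is judged:
By the outcome, as a careful person would: the job done as asked, in the order asked, and still so for the second after the job is handed in, while the arm keeps its last pose, push and grip.
It also fails if it takes over 42 s, if anything falls off the work surface, if the arm or the gripper's body presses on something with over 40 N, if the wrist force passes 120 N, or if a joint passes its speed limit or range.

## Working session

There is one attempt and no reset: what is moved stays moved. The work goes in short steps, Python scripts to look and compute and a tool call to move; the robot and the scene stay as the last step left them, time stands still between calls to the robot, and variables do not carry over. Pictures are saved under pics/ and viewed, at most 10 in all, crops included, and the job is handed in when it is done.

Besides the shell and the picture viewer there is one more tool, called after "Call:" in YAML: its name, and indented under it one key for each argument. move_arm: Moves the arm, as the interface text tells. Its arguments: {"type":"object","properties":{"slide":{"type":"array","items":{"type":"array","items":{"type":"number"}}},"roll":{"type":"array","items":{"type":"number"}},"gripper":{"type":"number"},"squeeze":{"type":"number"}},"required":["slide","roll"]}

```bash
mkdir -p pics; python3 - <<'E'
from bench import monitor,cams
import cv2,numpy as np
s=monitor.get_state();print(s)
for n in("side","top"):
    im=cams.get_image(n);cv2.imwrite(f"pics/{n}0.png",im[:,:,::-1]);c=cams.get_calibration(n)
    print(n,c, -np.array(c["R"]).T@np.array(c["t"]))
E
```

```text
{'time': 0.0, 'joint_positions': array([-1.12889308,  0.3218062 , -0.07006907,  1.4516782 ,  0.02258389,
        1.37078528, -0.05689633]), 'qd': array([-0.00160023,  0.00053574,  0.0013304 ,  0.00129481, -0.00021367,
       -0.00015179,  0.0006545 ]), 'joint_torque': array([-3.82415574e-04, -4.91290319e+01, -4.04012511e-01, -3.12524557e+01,
       -6.37818128e-02,  4.38903482e-02,  2.13344811e-04]), 'position': array([0.26950082, 0.59093002, 0.24017065]), 'tool_rot': array([-6.66786958e-01, -3.06969205e+00,  2.92766401e-03]), 'ft_force': array([ 0.63795441,  0.19081204, -0.17990765]), 'torque': array([0.03492582, 0.03320076, 0.05297106]), 'grip_force': 0.0, 'grip_width': 0.9988327083659632}
side {'mtx': array([[529.19812218,   0.        , 329.10034341],
       [  0.        , 529.19812218, 250.00366583],
       [  0.        ,   0.        ,   1.        ]]), 'R': array([[ 0.90618212, -0.42275582, -0.01055815],
       [-0.2608164 , -0.53906173, -0.80086657],
       [ 0.33287951,  0.72848471, -0.59874975]]), 't': array([-0.48880474,  0.22067015,  0.6588666 ])} [ 0.28117732 -0.56766446  0.56606268]
top {'mtx': array([[443.04407892,   0.        , 316.14406557],
       [  0.        , 443.04407892, 240.49722232],
       [  0.        ,   0.        ,   1.        ]]), 'R': array([[-0.02096554, -0.99954053,  0.02189027],
       [-0.99498437,  0.01871797, -0.09826363],
       [ 0.09780874, -0.02384062, -0.99491963]]), 't': array([0.02587499, 0.54128305, 0.86609429])} [0.45439907 0.03637961 0.91431624]
```

View pics/top0.png

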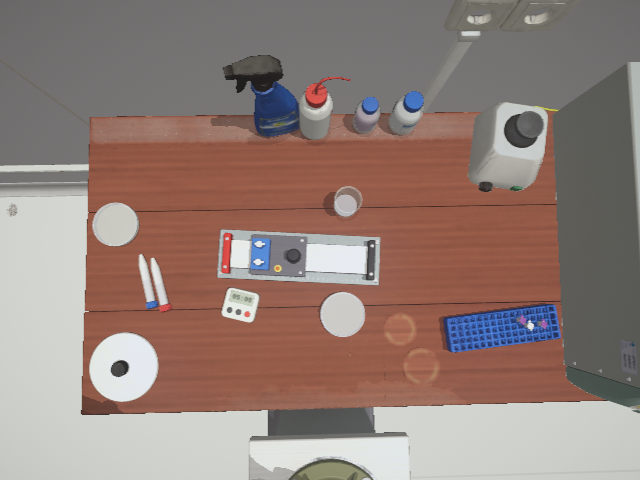

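View pics/side0.png

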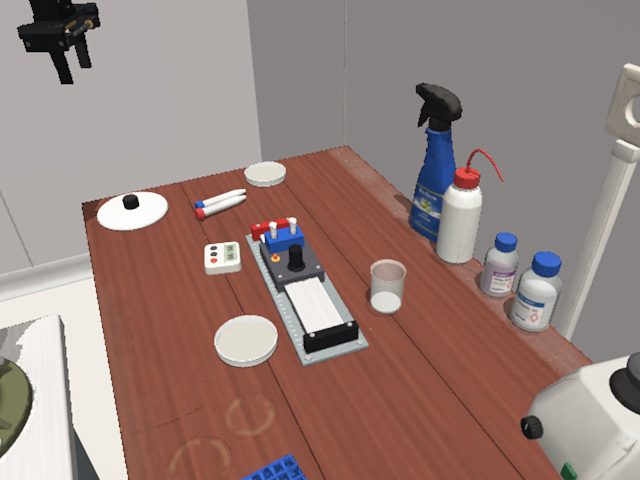

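The top view shows the stage at columns 218–380, rows 230–284, with the red block at (227,253), the black block at (372,260), the knob top at (293,256) and the pin at (278,268). The beaker is at (347,202), the timer at (240,305) and the dish at (343,314). The side view shows the knob top at (295,250). The arm is off to the left.

```bash
cat > h.py <<'E'
import cv2,numpy as np
from bench import monitor,cams
from scipy.spatial.transform import Rotation as Ro
def ray(n,u,v,z):
    c=cams.get_calibration(n);R=np.array(c["R"]);o=-R.T@np.array(c["t"])
    d=R.T@np.linalg.inv(c["mtx"])@[u,v,1];return o+d*(z-o[2])/d[2]
def blob(m,box):
    k=np.zeros_like(m);x0,y0,x1,y1=box;k[y0:y1,x0:x1]=m[y0:y1,x0:x1]
    n,l,s,c=cv2.connectedComponentsWithStats(k.astype(np.uint8));i=1+np.argmax(s[1:,4]);return c[i],s[i]
def proj(n,X):
    c=cams.get_calibration(n);p=np.array(c["mtx"])@(np.array(c["R"])@X+c["t"]);return p[:2]/p[2]
E
python3 - <<'E'
from h import *
im=cv2.imread("pics/top0.png")[:,:,::-1];h=cv2.cvtColor(im,cv2.COLOR_RGB2HSV);H,S,V=[h[...,i].astype(int) for i in range(3)]
g=lambda m,b:blob(m,b)
red,s=g(((H<6)|(H>174))&(S>190)&(V>120),(218,228,236,284));print("red",red,s,P:=ray("top",*red,.036))
blk,s=g(V<45,(362,235,380,284));print("blk",blk,s,Q:=ray("top",*blk,.036))
d=P-Q;print("len",np.linalg.norm(d),"yaw",np.arctan2(-d[0],d[1]),"mid",(P+Q)/2)
kn,s=g(V<40,(280,242,306,270));print("knob",kn,s,ray("top",*kn,.071),ray("top",*kn,.06))
pin,s=g((H>6)&(H<25)&(S>170)&(V>170),(270,258,288,276));print("pin",pin,s,ray("top",*pin,.046))
im=cv2.imread("pics/side0.png")[:,:,::-1];V=im.max(2).astype(int)
ks,s=g(V<40,(284,240,308,272));print("side knob",ks,s,ray("side",*ks,.058), "top of side", ray("side",ks[0],s[1]+4,.071))
print(Ro.from_rotvec(monitor.get_state()["tool_rot"]).as_matrix().round(3))
# silver dish/beaker/timer
for n,u,v,z in(("beaker",346,204,0.034),("timer",240,305,.019),("dish",343,314,.015)):print(n,ray("top",u,v,z))
E
```

```text
Traceback (most recent call last):
  File "h.py", line 9, in blob
    n,l,s,c=cv2.connectedComponentsWithStats(k.astype(np.uint8));i=1+np.argmax(s[1:,4]);return c[i],s[i]
                                                                     ~~~~~~~~~^^^^^^^^^
ValueError: attempt to get argmax of an empty sequence
```

```bash
python3 - <<'E'
from h import *
b=cv2.imread("pics/top0.png");h=cv2.cvtColor(b,cv2.COLOR_BGR2HSV);H,S,V=[h[...,i].astype(int) for i in range(3)]
print("red px",h[253,227],"blk",h[260,372],"knob",h[256,293],"pin",h[268,278],"carr",h[245,285])
g=lambda m,b:blob(m,b)
red,s=g(((H<8)|(H>172))&(S>150)&(V>120),(218,228,236,284));print("red",red,s,P:=ray("top",*red,.036))
blk,s=g(V<60,(362,235,380,284));print("blk",blk,s,Q:=ray("top",*blk,.036))
d=P-Q;print("len",np.linalg.norm(d),"yaw",np.arctan2(-d[0],d[1]),"mid",(P+Q)/2)
kn,s=g(V<48,(280,242,306,270));print("knob",kn,s,ray("top",*kn,.071),ray("top",*kn,.06))
pin,s=g((H>6)&(H<25)&(S>150)&(V>150),(270,258,288,276));print("pin",pin,s,ray("top",*pin,.046))
V=cv2.imread("pics/side0.png").max(2).astype(int)
ks,s=g(V<48,(284,240,308,272));print("side knob",ks,s,ray("side",*ks,.058))
print(Ro.from_rotvec(monitor.get_state()["tool_rot"]).as_matrix().round(3))
for n,u,v,z in(("beaker",346,204,0.034),("timer",240,305,.019),("dish",343,314,.015)):print(n,ray("top",u,v,z))
E
```

```text
red px [  1 170 222] blk [150   6  88] knob [150   6  82] pin [ 13 179 220] carr [129  14 129]
red [226.30555556 252.81349206] [222 233   9  40 252] [0.51960974 0.19358768 0.036     ]
blk [368.  243.5] [368 241   1   6   6] [ 0.53277453 -0.08807178  0.036     ]
len 0.2819669563162362 yaw 0.04670611487972824 mid [0.52619214 0.05275795 0.036     ]Traceback (most recent call last):
  File "<stdin>", line 8, in <module>
  File "<stdin>", line 4, in <lambda>
  File "h.py", line 9, in blob
    n,l,s,c=cv2.connectedComponentsWithStats(k.astype(np.uint8));i=1+np.argmax(s[1:,4]);return c[i],s[i]
                                                                     ~~~~~~~~~^^^^^^^^^
    return _wrapfunc(a, 'argmax', axis=axis, out=out, **kwds)
    return bound(*args, **kwds)
ValueError: attempt to get argmax of an empty sequence
```

```bash
python3 - <<'E'
from h import *
b=cv2.imread("pics/top0.png");h=cv2.cvtColor(b,cv2.COLOR_BGR2HSV);H,S,V=[h[...,i].astype(int) for i in range(3)]
g=lambda m,b:blob(m,b)
red,s=g(((H<8)|(H>172))&(S>150)&(V>120),(218,228,236,284));P=ray("top",*red,.036)
blk,s=g(V<105,(362,235,382,284));print("blk",blk,s,Q:=ray("top",*blk,.036))
d=P-Q;print("len",np.linalg.norm(d),"yaw",np.arctan2(-d[0],d[1]),"mid",(P+Q)/2)
kn,s=g(V<100,(280,242,306,270));print("knob",kn,s,ray("top",*kn,.071),ray("top",*kn,.06))
pin,s=g((H>6)&(H<25)&(S>150)&(V>150),(270,258,288,276));print("pin",pin,s,ray("top",*pin,.046))
V=cv2.imread("pics/side0.png").max(2).astype(int)
print(V[250,295])
ks,s=g(V<V[250,295]+15,(284,240,308,272));print("side knob",ks,s,ray("side",*ks,.056))
print(Ro.from_rotvec(monitor.get_state()["tool_rot"]).as_matrix().round(3))
for n,u,v,z in(("beaker",346,204,0.034),("timer",240,305,.019),("dish",343,314,.015)):print(n,ray("top",u,v,z))
E
```

```text
blk [370.14341085 259.75581395] [365 240  10  40 258] [ 0.50023319 -0.09129151  0.036     ]
len 0.28553739828460084 yaw -0.06791211591250812 mid [0.50992147 0.05114808 0.036     ]
knob [292.07462687 255.59701493] [284 249  17  15 201] [0.50927538 0.06262078 0.071     ] [0.50999117 0.06296306 0.06      ]
pin [277. 268.] [276 267   3   3   9] [0.48720754 0.09320221 0.046     ]
37
side knob [295.45480226 258.57909605] [288 245  17  27 354] [0.50742026 0.05556277 0.056     ]
[[-0.91   0.415 -0.001]
 [ 0.415  0.91  -0.002]
 [-0.    -0.002 -1.   ]]
beaker [ 0.61374769 -0.04647458  0.034     ]
timer [0.41599834 0.1695484  0.019     ]
dish [ 0.39336923 -0.03604     0.015     ]
```

Call:
move_arm:
  slide:
    - [-1, -1, 0]
    - [-4, -3.5, 0]
    - [-8, -7, 0]
    - [-12, -10.5, 0]
    - [-16, -14, 0]
    - [-20, -17.5, 1]
    - [-24, -21, 2]
    - [-28, -24.5, 3]
    - [-32, -28, 5]
    - [-36, -31.5, 7]
    - [-39, -34, 8]
    - [-41.5, -36.3, 9]
    - [-43, -37.6, 10]
    - [-43.8, -38.3, 10]
    - [-43.8, -38.3, 10]
    - [-43.8, -38.3, 10]
  roll: [0.05, 0.15, 0.27, 0.39, 0.51, 0.63, 0.75, 0.87, 0.97, 1.06, 1.13, 1.18, 1.21, 1.21, 1.21, 1.21]
  gripper: 8.7
  squeeze: 30

```text
time: 1.7
position: [0.5092, 0.063, 0.1416]
tool_rot: [-2.292, -2.148, -0.001]
ft_force: [0.1, 0.5, -0.8]
grip_width: 0.997
grip_force: 0.0
```

```bash
python3 - <<'E'
from h import *
a=cams.get_image("side")[180:380,200:400,::-1];t=cams.get_image("top")[160:360,200:400,::-1]
cv2.imwrite("pics/c1.png",cv2.resize(np.hstack([a,t]),None,fx=2,fy=2))
p=monitor.get_state()["position"];print(p)
E
```

```text
[0.50914951 0.06351499 0.14176145]
```

View pics/c1.png

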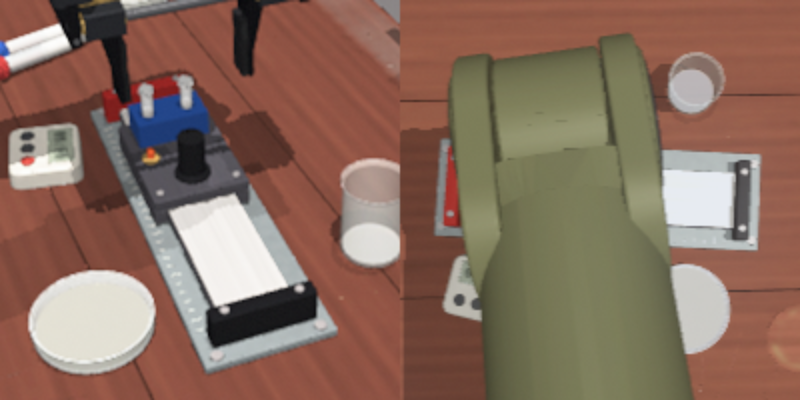

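The side view (left) shows the open fingers hovering on either side of the knob, which is at crop pixel (190,155). The pin is at (150,157), and the approach is clear.

Call:
move_arm:
  slide:
    - [-0.2, 0, 1]
    - [-0.2, 0.1, 3]
    - [-0.2, 0.1, 5]
    - [-0.2, 0.1, 6.7]
    - [-0.2, 0.1, 7.7]
    - [-0.2, 0.1, 8.1]
    - [-0.2, 0.1, 8.1]
    - [-0.2, 0.1, 8.1]
  roll: [0, 0, 0, 0, 0, 0, 0, 0]

```text
time: 2.6
position: [0.5108, 0.0594, 0.0609]
tool_rot: [2.294, 2.146, 0.002]
ft_force: [0.3, -0.8, -0.1]
grip_width: 1.003
grip_force: 0.0
```

Call:
move_arm:
  slide:
    - [0, 0, 0]
    - [0, 0, 0]
    - [0, 0, 0]
    - [0, 0, 0]
    - [0, 0, 0]
    - [0, 0, 0]
    - [0, 0, 0]
    - [0, 0, 0]
    - [0, 0, 0]
    - [0, 0, 0]
  roll: [0, 0, 0, 0, 0, 0, 0, 0, 0, 0]
  gripper: 1
  squeeze: 30

```text
time: 3.6
position: [0.5116, 0.0591, 0.0604]
tool_rot: [2.293, 2.144, 0.004]
ft_force: [5.3, 0.2, -4.8]
grip_width: 0.237
grip_force: 30.0
```

Call:
move_arm:
  slide:
    - [0.2, 0.1, 0]
    - [0.4, 0.1, 0]
    - [0.6, 0.1, 0]
    - [0.8, 0.1, 0]
    - [1.0, 0.1, 0]
    - [1.2, 0.1, 0]
    - [1.4, 0.1, 0]
    - [1.6, 0.1, 0]
    - [1.7, 0.1, 0]
    - [1.8, 0.1, 0]
  roll: [0, 0, 0, 0, 0, 0, 0, 0, 0, 0]

```text
time: 4.6
position: [0.5127, 0.0747, 0.0604]
tool_rot: [2.294, 2.143, -0.003]
ft_force: [2.0, -6.0, 0.0]
grip_width: 0.236
grip_force: 30.0
```

Call:
move_arm:
  slide:
    - [0.1, 0, 0]
    - [0.2, 0, 0]
    - [0.3, 0, 0]
    - [0.4, 0, 0]
    - [0.5, 0, 0]
  roll: [0, 0, 0, 0, 0]

```text
time: 5.1
position: [0.513, 0.0795, 0.0604]
tool_rot: [2.295, 2.143, -0.003]
ft_force: [2.1, -7.3, 0.4]
grip_width: 0.232
grip_force: 30.0
```

Call:
move_arm:
  slide:
    - [0.1, 0, 0]
    - [0.2, 0, 0]
    - [0.3, 0, 0]
    - [0.4, 0, 0]
    - [0.5, 0, 0]
  roll: [0, 0, 0, 0, 0]

```text
time: 5.6
position: [0.5134, 0.0845, 0.0604]
tool_rot: [2.295, 2.143, -0.003]
ft_force: [1.7, -5.2, 0.4]
grip_width: 0.234
grip_force: 30.0
```

```bash
python3 - <<'E'
from h import *
a=cams.get_image("side")[180:380,200:400,::-1]
cv2.imwrite("pics/c2.png",cv2.resize(a[:150],None,fx=4,fy=4))
E
```

```text
(no output)
```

View pics/c2.png

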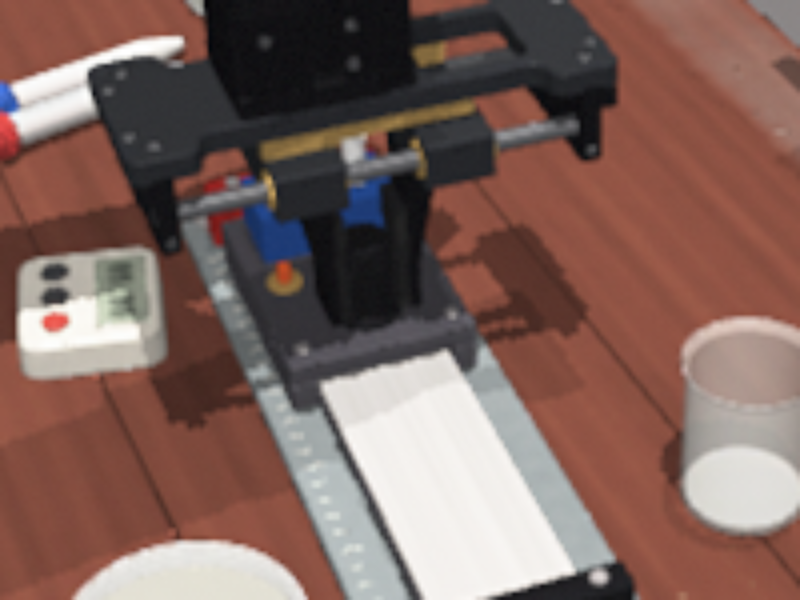

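The side view shows the fingers holding the knob and the carriage coming along with them. The pin is at crop (285,272), which is about (271,248) in the full image, and it stays visible to the side camera.

Call:
move_arm:
  slide:
    - [0.1, 0, 0]
    - [0.2, 0, 0]
    - [0.3, 0, 0]
    - [0.4, 0, 0]
    - [0.5, 0, 0]
    - [0.6, 0, 0]
    - [0.7, 0, 0]
    - [0.8, 0, 0]
  roll: [0, 0, 0, 0, 0, 0, 0, 0]

```text
time: 6.45
position: [0.5139, 0.0925, 0.0604]
tool_rot: [2.295, 2.143, -0.003]
ft_force: [1.5, -6.7, 0.5]
grip_width: 0.236
grip_force: 30.0
```

Call:
move_arm:
  slide:
    - [0.1, 0, 0]
    - [0.2, 0, 0]
    - [0.3, 0, 0]
    - [0.4, 0, 0]
    - [0.5, 0, 0]
    - [0.6, 0, 0]
  roll: [0, 0, 0, 0, 0, 0]

```text
time: 7.05
position: [0.5143, 0.0985, 0.0604]
tool_rot: [2.295, 2.143, -0.003]
ft_force: [2.2, -5.0, 0.5]
grip_width: 0.233
grip_force: 30.0
```

Call:
move_arm:
  slide:
    - [0.1, 0, 0]
    - [0.2, 0, 0]
    - [0.3, 0, 0]
    - [0.4, 0, 0]
  roll: [0, 0, 0, 0]

```text
time: 7.45
position: [0.5145, 0.1008, 0.0604]
tool_rot: [2.294, 2.141, -0.006]
ft_force: [1.5, -10.3, 2.3]
grip_width: 0.238
grip_force: 30.0
```

Call:
move_arm:
  slide:
    - [0.1, 0, 0]
    - [0.2, 0, 0]
    - [0.2, 0, 0]
  roll: [0, 0, 0]

```text
time: 7.75
position: [0.5145, 0.1009, 0.0604]
tool_rot: [2.295, 2.139, -0.009]
ft_force: [1.4, -12.8, 3.8]
grip_width: 0.232
grip_force: 30.0
```

```bash
python3 - <<'E'
from h import *
im=cams.get_image("side")[:,:,::-1].copy();cv2.imwrite("pics/home.png",im)
cv2.imwrite("pics/c3.png",cv2.resize(im[200:275,245:345],None,fx=8,fy=8,interpolation=cv2.INTER_CUBIC))
E
```

```text
(no output)
```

View pics/c3.png

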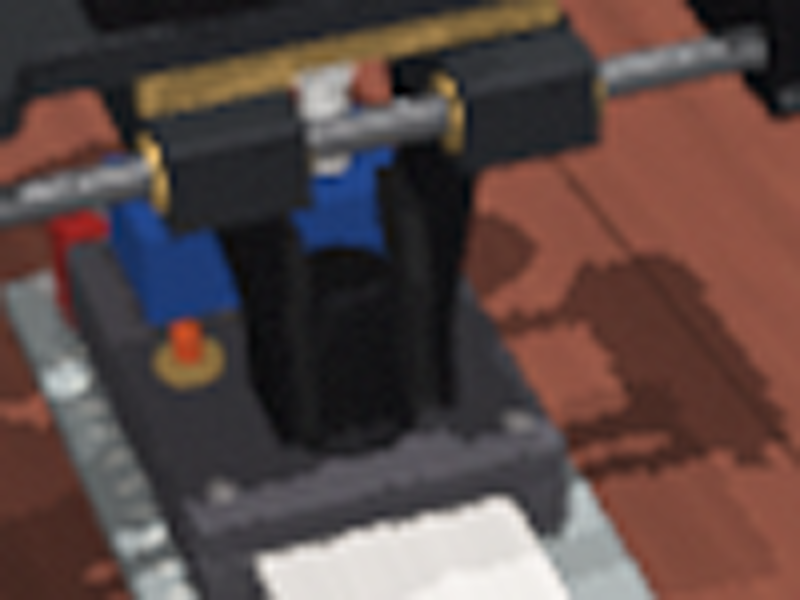

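The carriage is home. It stops at TCP y = 0.1009 while the force rises, and the crop shows its edge against the red block at (75,255) with the pin standing proud at (188,345). Next I'll slide it away towards the notch.

Call:
move_arm:
  slide:
    - [-0.2, 0, 0]
    - [-0.5, 0, 0]
    - [-0.8, 0, 0]
    - [-1.1, 0, 0]
    - [-1.4, 0, 0]
    - [-1.7, 0, 0]
    - [-2.0, 0, 0]
    - [-2.3, 0, 0]
    - [-2.6, 0, 0]
    - [-2.9, 0, 0]
    - [-3.2, 0, 0]
    - [-3.5, 0, 0]
    - [-3.8, 0, 0]
    - [-4.1, 0, 0]
    - [-4.4, 0, 0]
    - [-4.7, 0, 0]
    - [-5.0, 0, 0]
    - [-5.3, 0, 0]
    - [-5.5, 0, 0]
    - [-5.7, 0, 0]
  roll: [0, 0, 0, 0, 0, 0, 0, 0, 0, 0, 0, 0, 0, 0, 0, 0, 0, 0, 0, 0]

```text
time: 9.8
position: [0.5112, 0.0537, 0.0604]
tool_rot: [-2.291, -2.147, -0.006]
ft_force: [4.5, 5.7, -3.2]
grip_width: 0.24
grip_force: 30.0
```

```bash
cat > pin.py <<'E'
from h import *
# travel and visible pin height: saturated-orange weight near where the pin must be
H=np.array([.5145,.1009]);u=np.array([.068,.998])
def pin(im,p):
    q=proj("side",np.array([p[0]-.0259+.030*u[0],p[1]+.0018+.030*u[1],.042]));x,y=q.round().astype(int)
    k=im[y-9:y+9,x-8:x+8].astype(float);w=np.clip((k[...,0]-k[...,2]-90)/100,0,1)*(k[...,0]>1.6*k[...,1]);
    w=np.where(k[...,0]-k[...,1]>85,w,0);ys=np.arange(18)
    return w.sum(),(w.max(1)).sum(),q
def report():
    im=cams.get_image("side");s=monitor.get_state();p=s["position"]
    print("t",s["time"],"travel mm",((H-p[:2])@u*1e3).round(2),"F",s["ft_force"].round(1),"pin",pin(im,p))
    return im
E
python3 - <<'E'
from pin import *
print("home",pin(cv2.imread("pics/home.png")[:,:,::-1],np.array([.5145,.1009])))
im=report();cv2.imwrite("pics/s1.png",im[:,:,::-1])
E
```

```text
home (np.float64(6.33), np.float64(2.63), array([269.46161725, 242.64049716]))
t 9.85 travel mm 47.95 F [ 3.1  3.5 -3.5] pin (np.float64(6.609999999999999), np.float64(2.88), array([277.58535631, 258.76990338]))
```

Call:
move_arm:
  slide:
    - [-0.2, 0, 0]
    - [-0.4, 0, 0]
    - [-0.6, 0, 0]
    - [-0.8, 0, 0]
    - [-0.9, 0, 0]
    - [-1.0, 0, 0]
  roll: [0, 0, 0, 0, 0, 0]

```text
time: 10.45
position: [0.5105, 0.0437, 0.0604]
tool_rot: [-2.291, -2.147, -0.006]
ft_force: [3.7, 5.6, -3.8]
grip_width: 0.236
grip_force: 30.0
```

Call:
move_arm:
  slide:
    - [-0.1, 0, 0]
    - [-0.2, 0, 0]
    - [-0.3, 0, 0]
    - [-0.4, 0, 0]
  roll: [0, 0, 0, 0]

```text
time: 10.85
position: [0.5103, 0.0397, 0.0604]
tool_rot: [-2.291, -2.147, -0.006]
ft_force: [3.4, 5.9, -3.4]
grip_width: 0.238
grip_force: 30.0
```

Call:
move_arm:
  slide:
    - [-0.1, 0, 0]
    - [-0.2, 0, 0]
    - [-0.3, 0, 0]
  roll: [0, 0, 0]

```text
time: 11.15
position: [0.5101, 0.0368, 0.0604]
tool_rot: [-2.291, -2.147, -0.006]
ft_force: [3.7, 4.4, -3.4]
grip_width: 0.234
grip_force: 30.0
```

Call:
move_arm:
  slide:
    - [-0.1, 0, 0]
    - [-0.2, 0, 0]
    - [-0.3, 0, 0]
  roll: [0, 0, 0]

```text
time: 11.45
position: [0.5099, 0.0337, 0.0604]
tool_rot: [-2.291, -2.147, -0.006]
ft_force: [3.1, 4.7, -3.4]
grip_width: 0.238
grip_force: 30.0
```

Call:
move_arm:
  slide:
    - [-0.1, 0, 0]
    - [-0.2, 0, 0]
    - [-0.3, 0, 0]
  roll: [0, 0, 0]

```text
time: 11.75
position: [0.5097, 0.0307, 0.0604]
tool_rot: [-2.291, -2.147, -0.006]
ft_force: [3.5, 6.3, -4.1]
grip_width: 0.235
grip_force: 30.0
```

Call:
move_arm:
  slide:
    - [-0.1, 0, 0]
    - [-0.2, 0, 0]
    - [-0.3, 0, 0]
  roll: [0, 0, 0]

```text
time: 12.05
position: [0.5094, 0.0278, 0.0604]
tool_rot: [-2.291, -2.147, -0.006]
ft_force: [4.4, 5.9, -3.5]
grip_width: 0.236
grip_force: 30.0
```

Call:
move_arm:
  slide:
    - [-0.1, 0, 0]
    - [-0.2, 0, 0]
    - [-0.3, 0, 0]
  roll: [0, 0, 0]

```text
time: 12.35
position: [0.5093, 0.0248, 0.0604]
tool_rot: [-2.291, -2.147, -0.006]
ft_force: [4.1, 4.3, -3.0]
grip_width: 0.238
grip_force: 30.0
```

Call:
move_arm:
  slide:
    - [-0.1, 0, 0]
    - [-0.2, 0, 0]
    - [-0.3, 0, 0]
  roll: [0, 0, 0]

```text
time: 12.65
position: [0.509, 0.0218, 0.0604]
tool_rot: [-2.291, -2.147, -0.006]
ft_force: [3.8, 4.3, -4.2]
grip_width: 0.233
grip_force: 30.0
```

Call:
move_arm:
  slide:
    - [-0.1, 0, 0]
    - [-0.2, 0, 0]
    - [-0.3, 0, 0]
  roll: [0, 0, 0]

```text
time: 12.95
position: [0.5088, 0.0188, 0.0604]
tool_rot: [-2.291, -2.147, -0.006]
ft_force: [4.0, 5.4, -3.6]
grip_width: 0.236
grip_force: 30.0
```

Call:
move_arm:
  slide:
    - [-0.1, 0, 0]
    - [-0.2, 0, 0]
    - [-0.3, 0, 0]
  roll: [0, 0, 0]

```text
time: 13.25
position: [0.5087, 0.0159, 0.0604]
tool_rot: [-2.291, -2.147, -0.006]
ft_force: [4.0, 5.7, -2.7]
grip_width: 0.234
grip_force: 30.0
```

Call:
move_arm:
  slide:
    - [-0.1, 0, 0]
    - [-0.2, 0, 0]
    - [-0.3, 0, 0]
  roll: [0, 0, 0]

```text
time: 13.55
position: [0.5084, 0.0129, 0.0604]
tool_rot: [-2.29, -2.147, -0.006]
ft_force: [4.0, 5.9, -2.2]
grip_width: 0.242
grip_force: 30.0
```

```bash
python3 -c "
from pin import *
report()"
```

```text
t 13.6 travel mm 88.57 F [ 4.1  4.4 -4. ] pin (np.float64(7.33), np.float64(2.86), array([285.03156529, 273.52655344]))
```

Call:
move_arm:
  slide:
    - [-0.1, 0, 0]
    - [-0.2, 0, 0]
    - [-0.3, 0, 0]
  roll: [0, 0, 0]

```text
time: 13.9
position: [0.5082, 0.0099, 0.0604]
tool_rot: [-2.291, -2.147, -0.006]
ft_force: [3.7, 5.4, -2.8]
grip_width: 0.236
grip_force: 30.0
```

Call:
move_arm:
  slide:
    - [-0.1, 0, 0]
    - [-0.2, 0, 0]
    - [-0.3, 0, 0]
  roll: [0, 0, 0]

```text
time: 14.2
position: [0.508, 0.0069, 0.0604]
tool_rot: [-2.29, -2.147, -0.006]
ft_force: [3.9, 4.8, -3.1]
grip_width: 0.236
grip_force: 30.0
```

Call:
move_arm:
  slide:
    - [-0.1, 0, 0]
    - [-0.2, 0, 0]
    - [-0.3, 0, 0]
  roll: [0, 0, 0]

```text
time: 14.5
position: [0.5078, 0.0039, 0.0604]
tool_rot: [-2.29, -2.147, -0.006]
ft_force: [3.5, 5.8, -3.5]
grip_width: 0.237
grip_force: 30.0
```

Call:
move_arm:
  slide:
    - [-0.1, 0, 0]
    - [-0.2, 0, 0]
    - [-0.3, 0, 0]
  roll: [0, 0, 0]

```text
time: 14.8
position: [0.5076, 0.0009, 0.0604]
tool_rot: [-2.29, -2.147, -0.006]
ft_force: [3.8, 5.8, -1.6]
grip_width: 0.236
grip_force: 30.0
```

Call:
move_arm:
  slide:
    - [-0.1, 0, 0]
    - [-0.2, 0, 0]
    - [-0.3, 0, 0]
  roll: [0, 0, 0]

```text
time: 15.1
position: [0.5074, -0.0021, 0.0604]
tool_rot: [-2.29, -2.147, -0.006]
ft_force: [2.5, 6.0, -1.9]
grip_width: 0.238
grip_force: 30.0
```

Call:
move_arm:
  slide:
    - [-0.1, 0, 0]
    - [-0.2, 0, 0]
    - [-0.3, 0, 0]
  roll: [0, 0, 0]

```text
time: 15.4
position: [0.5072, -0.0051, 0.0604]
tool_rot: [-2.29, -2.147, -0.005]
ft_force: [3.3, 6.2, -1.6]
grip_width: 0.233
grip_force: 30.0
```

```bash
python3 -c "
from pin import *
report()"
```

```text
t 15.45 travel mm 106.57 F [ 3.2  5.2 -1.8] pin (np.float64(6.52), np.float64(2.78), array([288.4972341 , 280.41951222]))
```

Call:
move_arm:
  slide:
    - [-0.1, 0, 0]
    - [-0.2, 0, 0]
    - [-0.3, 0, 0]
  roll: [0, 0, 0]

```text
time: 15.75
position: [0.507, -0.0081, 0.0604]
tool_rot: [-2.29, -2.147, -0.005]
ft_force: [3.4, 5.6, -3.0]
grip_width: 0.235
grip_force: 30.0
```

Call:
move_arm:
  slide:
    - [-0.1, 0, 0]
    - [-0.2, 0, 0]
    - [-0.3, 0, 0]
  roll: [0, 0, 0]

```text
time: 16.05
position: [0.5066, -0.0137, 0.0604]
tool_rot: [-2.293, -2.148, -0.001]
ft_force: [3.4, 0.1, -2.6]
grip_width: 0.237
grip_force: 30.0
```

The carriage jumped 5.6 mm for a 3 mm command and the force fell to zero, so the notch has pulled it in. I'll check the pin.

```bash
python3 - <<'E'
from pin import *
im=report();x,y=280,255
cv2.imwrite("pics/c4.png",cv2.resize(im[245:320,250:350,::-1],None,fx=8,fy=8,interpolation=cv2.INTER_CUBIC))
E
```

```text
t 16.1 travel mm 115.94 F [ 3.1  1.5 -1.4] pin (np.float64(5.0200000000000005), np.float64(1.8599999999999999), array([290.37938197, 284.09078648]))
```

View pics/c4.png

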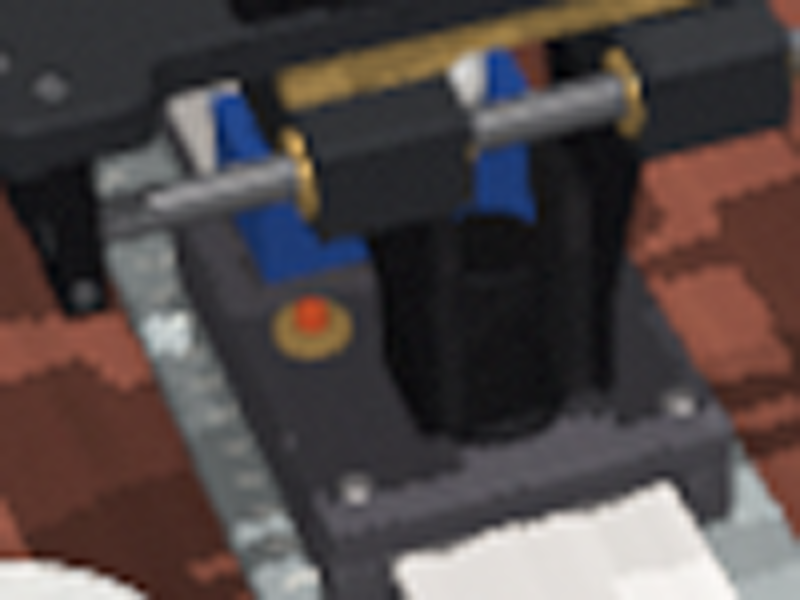

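The pin has visibly sunk at crop (312,315), with about 1 px less of it showing. I'll hold to let it settle and see whether the position stays put.

Call:
move_arm:
  slide:
    - [0, 0, 0]
    - [0, 0, 0]
    - [0, 0, 0]
    - [0, 0, 0]
    - [0, 0, 0]
    - [0, 0, 0]
    - [0, 0, 0]
    - [0, 0, 0]
  roll: [0, 0, 0, 0, 0, 0, 0, 0]

```text
time: 16.9
position: [0.5065, -0.0148, 0.0604]
tool_rot: [2.294, 2.145, 0.001]
ft_force: [3.9, 1.2, -2.0]
grip_width: 0.23
grip_force: 30.0
```

```bash
python3 -c "
from pin import *
for _ in range(3): report()"
```

```text
t 16.95 travel mm 115.98 F [ 2.5  1.5 -1.6] pin (np.float64(3.8300000000000005), np.float64(1.88), array([290.3416063 , 284.11926271]))
t 17.0 travel mm 115.98 F [ 4.7  0.3 -1.9] pin (np.float64(3.8300000000000005), np.float64(1.87), array([290.34033294, 284.11881909]))
t 17.05 travel mm 115.99 F [ 3.9  0.2 -0.5] pin (np.float64(3.8800000000000003), np.float64(1.88), array([290.36414489, 284.12091576]))
```

Call:
move_arm:
  slide:
    - [-0.05, 0, 0]
    - [-0.1, 0, 0]
    - [-0.1, 0, 0]
    - [-0.1, 0, 0]
  roll: [0, 0, 0, 0]

```text
time: 17.45
position: [0.5065, -0.015, 0.0604]
tool_rot: [-2.294, -2.146, -0.002]
ft_force: [4.6, 2.6, -1.5]
grip_width: 0.236
grip_force: 30.0
```

```bash
python3 -c "
from pin import *
for _ in range(3): report()"
```

```text
t 17.5 travel mm 116.22 F [ 3.2  1.7 -1.1] pin (np.float64(4.12), np.float64(1.71), array([290.41330358, 284.21104239]))
t 17.55 travel mm 116.19 F [ 4.3  2.8 -1.7] pin (np.float64(4.12), np.float64(1.71), array([290.39865057, 284.20107727]))
t 17.6 travel mm 116.2 F [ 5.2  2.2 -1.4] pin (np.float64(4.1), np.float64(1.7000000000000002), array([290.38900224, 284.20845835]))
```

Call:
move_arm:
  slide:
    - [-0.05, 0, 0]
    - [-0.1, 0, 0]
    - [-0.1, 0, 0]
    - [-0.1, 0, 0]
  roll: [0, 0, 0, 0]

```text
time: 18.0
position: [0.5065, -0.0152, 0.0604]
tool_rot: [-2.293, -2.146, -0.003]
ft_force: [5.0, 4.2, -1.8]
grip_width: 0.238
grip_force: 30.0
```

```bash
python3 -c "
from pin import *
for _ in range(3): report()"
```

```text
t 18.05 travel mm 116.38 F [ 4.8  3.6 -1.9] pin (np.float64(4.16), np.float64(1.7000000000000002), array([290.42698101, 284.27589665]))
t 18.1 travel mm 116.38 F [ 5.3  4.4 -1.4] pin (np.float64(4.17), np.float64(1.71), array([290.41468723, 284.28186023]))
t 18.15 travel mm 116.39 F [ 5.4  4.4 -2.3] pin (np.float64(4.1899999999999995), np.float64(1.7200000000000002), array([290.42286467, 284.28136419]))
```

Call:
move_arm:
  slide:
    - [0.05, 0, 0]
    - [0.1, 0, 0]
    - [0.15, 0, 0]
    - [0.15, 0, 0]
    - [0.15, 0, 0]
    - [0.15, 0, 0]
    - [0.15, 0, 0]
    - [0.15, 0, 0]
  roll: [0, 0, 0, 0, 0, 0, 0, 0]

```text
time: 18.95
position: [0.5065, -0.015, 0.0604]
tool_rot: [2.294, 2.146, 0.001]
ft_force: [4.5, 2.0, -1.6]
grip_width: 0.235
grip_force: 30.0
```

```bash
python3 - <<'E'
from pin import *
im=report();s=monitor.get_state();print(abs(s["qd"]).max(),s["grip_force"])
a=cv2.resize(im[245:320,250:350,::-1],None,fx=4,fy=4,interpolation=cv2.INTER_CUBIC)
cv2.imwrite("pics/c5.png",np.hstack([a,cv2.resize(im[160:400,180:500,::-1],(400,300))]))
E
```

```text
t 19.0 travel mm 116.23 F [ 4.9  2.1 -2.6] pin (np.float64(4.13), np.float64(1.7200000000000002), array([290.38347607, 284.22149738]))
0.0008803369231576658 30.000242586247623
```

View pics/c5.png

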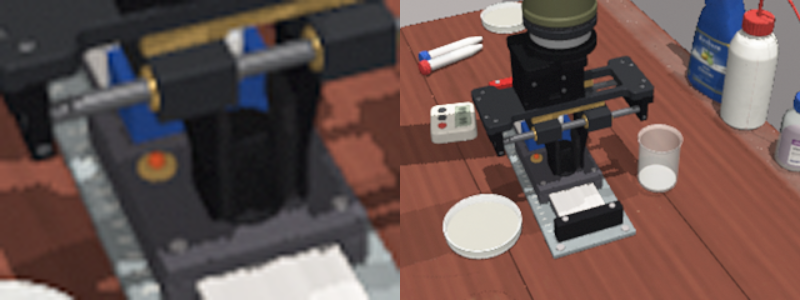

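The pin is sunk at left crop (157,160), the knob is still gripped and the carriage is clear of the black block. The beaker, timer and dish have not moved.

```bash
python3 -c "
from bench import workorder
print(workorder.close_job())"
```

```text
the job is handed in; nothing more can be done
None
```

The carriage went home against the red block, then slid out until it clicked into the notch at about 116 mm travel; it rests there with the pin sunk and the knob still gripped, and the job was handed in at about 19 s, with no verdict shown.

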